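# Clamp a two-part plaster mould with the ratchet lever

### The job

Close the two-part plaster mould for casting: stand the loose half in the clamp between the rails, hollow side towards the half already there, and let go of it. Then pump the lever by its red handle in full strokes, one tooth each, without forcing it against its stops, until the halves are pressed shut with about 30 N: the first stroke that ends 6 to 11 N heavier at the handle than the easy strokes at the start is enough, more cracks the plaster. Ease the lever back to its back stop, let go, and leave the bowl, mug and jar alone.

Things in the scene. Friction and masses are not known exactly. Their poses are not given: they have to be found in the camera images.
- clamp: Blue steel mould clamp, fixed, base plate 130 x 340 x 12 mm. Origin on the bench under its middle, z up, y along the clamping axis, -x the lever's side. At the -y end a steel tail stop plate on a screw, face at y = -130 to -142 mm, set anew each time. From +y comes the ratchet jaw plate, 82 mm high, rubber face at first at y = -20 to -32 mm; it moves only towards -y and cannot be slackened.
- bed (a point): Point on the base plate's upper side, 12 mm above the bench, midway between two aluminium rails along the clamp's y, at clamp x = 0, y = -90 mm. Both half moulds stand on this plate between the rails, which are 72 mm apart (3 mm free on each side of a half) and run from y = -150 to -12 mm; their lips flare outwards and end 32 mm above the bench.
- half_a: First half of the plaster mould, white block 66 (x) x 40 (y) x 90 (z) mm, about 0.2 kg, already standing in the clamp by the tail stop. Origin in the middle of its underside; its hollow mating face is at y = +20 mm, looking to the clamp's +y.
- half_b: Loose second half of the mould, same size, 0.16 to 0.26 kg, standing upright on the bench before the clamp. Origin in the middle of its underside; its hollow mating face is at y = -20 mm. In the clamp that face looks at half_a, its y axis lies along the clamp's y axis, and up to 10 mm may stay open between the halves: the jaw pushes it home.
- face_a (a point): Middle of the mating face of half_a, 45 mm above its underside.
- face_b (a point): Middle of the mating face of half_b, 45 mm above its underside.
- grip (a point): Middle of the lever's upright red handle, a vertical cylinder of 24 mm diameter from 71 to 126 mm above the bench; this point is 100 mm up. The space around it is free; the lever bar under it is at 60 to 67 mm. At lever angle v it lies at x = -46.7 - 140 cos(0.25 - v), y = 95 - 140 sin(0.25 - v) mm in the clamp frame.
- pivot (a point): The lever's vertical pivot, clamp x = -46.7, y = 95 mm, 140 mm from the handle. The lever pushes the toothed rack (10 mm teeth) at a quarter of that radius, so the handle feels a quarter of the clamping force on top of 1 to 3 N of friction. The jaw plate is sprung, 2 N per mm: after the mould has closed each tooth adds up to 20 N. At the forward end the squeeze is 4 to 7 N above what stays.
- lever (a joint): Angle of the lever, rad: 0 at its back stop (handle nearest the moulds), 0.50 at its forward stop (handle 69 mm further towards clamp +y). Both stops are rigid. It starts at 0 to 0.2 and stays where it is left. Going from under 0.06 to over 0.46 and back gains one tooth; more does not gain two. 3 to 7 strokes are needed, depending on the start.
- stops: The two upright steel stop pins, 10 mm thick, that the lever's bar meets at 0 and at 0.50 rad, 55 mm from the pivot on either side of the bar: a push of 10 N at the handle against a stop loads its pin with 25 N. Origin as the clamp's. Fixed to the clamp.
- bowl: Bystander: black glazed bowl, 110 mm wide, 55 mm high, origin in the middle of its underside.
- mug: Bystander: dark mug, 80 mm wide, 85 mm high, with a handle, origin in the middle of its underside.
- jar: Bystander: amber glass jar with a white cap, 66 mm wide, 85 mm high, origin in the middle of its underside.
Mind the look-alikes: they are no part of the job. Leave any black look-alike of the half_b alone. What is shaped like the half_a but turquoise is not meant.

How it is judged:
By the outcome, as a careful person would: the job done as asked, in the order asked, and still so for the second after the job is handed in, with the robot touching nothing.
It also fails if it takes over 69 s, if anything falls off the work surface, if the arm or the gripper's body presses on something with over 40 N, if the wrist force passes 120 N, or if a joint passes its speed limit or range.

### The arm

A 6-joint arm with a two-finger parallel gripper is mounted at the origin on the work surface. World frame = base frame: x ahead of the robot, y to its left, z up, the work surface at z = 0. Lengths are in m, angles in degrees, forces in N, time in s.
With the tool pointing down it reaches from about 0.3 to 0.75 m from the base axis. Payload 8.5 kg.
Tool frame: the origin (TCP) lies at the very end of the fingers, on their centre line; the grasp point (between the pads) lies 19 mm behind it (env.hold_point_z is the distance from the TCP to the grasp point, in m); z points along the fingers, y is the line along which they close (so a half turn about z gives the same grasp; the last joint's range is limited). The gripper opens to 85 mm and grips with 20 to 120 N. Pads are 22 mm wide; open, the fingers measure 114 mm over their backs; the gripper's body (76 mm by 85 mm) begins 54 mm behind the grasp point. The pads swing forward as they close: fully open they stand 13 mm farther back than shut.
Start: joints at [58.768, 21.807, 74.336, -0, 83.858, -12.336], TCP at [0.178, 0.52, 0.231] pointing down, gripper open.
Joint ranges: [-178.18, 178.18], [-50.72, 133.34], [12.68, 142.11], [-81.47, 261.47], [9.98, 163.14], [-165.26, 165.26]. Speed limits (degrees/s): [136.94, 136.94, 180, 180, 180, 180].

### API

Orientations are given as a 3x3 rotation matrix whose columns are the frame's x, y, z axes.
In Python, from rig import env, optics gives the robot as it stands.
- The arm moves only by the shell command python3 -m jog 'ROWS' [OPENING] [FORCE]. ROWS is JSON, a list of rows, each an object with "linear": the shift along the tool's x, y, z in units of 40 mm (1.0 is 40 mm), a list of three; "roll": the turn about the tool's z in units of 5 degrees (1.0 is 5 degrees). A call has 1 to 12 rows; each row shifts and turns the commanded pose from where the row before left it, along the tool's axes as they then stand; what a row does not reach is not made up. A row lasts 1/12 s, in which the tool goes at most 41.7 mm and 7.16 degrees, less where a joint would pass 70% of its speed; a pose out of reach is approached as far as the arm can. A call is refused whole if a number of a shift passes 1 or a number of a turn 1, either way. A call with a gripper value outside its range is refused whole. OPENING is the opening, from -1 (shut) to 1 (fully open), set as the call begins (- or left out, the last holds). The fingers move at their own pace and stop on an object; FORCE is the grip in N (left out, the last holds). Time passes only in rows, so rows that do not move let the fingers close. It gives the time, the measured TCP pose, the force, the opening and the grip force at its end, in the units of the state.
- env.observe(): the state, without advancing time (a new reading comes with each control period).
- optics.get_image(name): name is "scene" or "top"; returns the picture (400x640x3 uint8, red, green, blue); there is no depth.
- optics.calibration(name): a dict with "fov_y" (degrees; the focal length in pixels is half the picture's height over the tangent of half this angle, whatever the lens; pixels are square), "cx", "cy" (the principal point, pixels), "D" ([k1, k2, p1, p2, k3] as OpenCV has them; the pictures are not rectified), "T" (4x4, takes a point from camera to world coordinates). Camera axes: x right, y down, z forward; pixel columns grow to the right and rows downward; lengths in m; the calibration is good to about 2 mm. A picture is of the moment at which its call begins. calibration takes no time and is no camera call.
- env.close_job(): hands the job in; it is judged then, once.
The state is a dict: "time_s": time; "q": joint angles; "qvel": joint speeds; "joint_efforts": joint torques, N m; "position": TCP position; "tool_rot": TCP orientation; "ft_force": force on the tool from outside, world axes, zero at the start; "wrist_torque": the same for the moment, N m; "grip_width": finger opening in m; "gripper_force": force on a finger pad.
Only numpy, scipy, OpenCV 4.12 (cv2) and the standard library are available. Lean on these libraries where they do the work, as an engineer would, in place of code of your own. Each camera call takes 0.05 s, during which the arm holds its last target. There are 200 camera calls.

## Working session

There is one attempt and no reset: what is moved stays moved. The work goes in short steps, Python scripts to look and compute and a shell command to move; the robot and the scene stay as the last step left them, time stands still between calls to the robot, and variables do not carry over. Pictures are saved under pics/ and viewed, at most 10 in all, crops included, and the job is handed in when it is done.

```bash
ls; mkdir -p pics
python3 - <<'E'
from rig import env, optics
import cv2
s=env.observe(); print(s['time_s'],s['position'],s['tool_rot'],s['ft_force'],s['grip_width'],env.hold_point_z)
for n in('scene','top'):
    cv2.imwrite(f'pics/{n}0.png',cv2.cvtColor(optics.get_image(n),cv2.COLOR_RGB2BGR))
    print(optics.calibration(n))
E
```

```text
pics
0.0 [0.17794989 0.52008541 0.23070444] [[-9.46106527e-01  3.23854616e-01 -7.91932067e-04]
 [ 3.23855414e-01  9.46105706e-01 -1.28999978e-03]
 [ 3.31479064e-04 -1.47694870e-03 -9.99998854e-01]] [0.46770748 0.74147642 0.55709612] 0.08521586711512744 0.0187
{'fov_y': 43.245550810296876, 'cx': 313.0979998186221, 'cy': 203.71103660729253, 'D': array([-0.02346081,  0.        ,  0.        ,  0.        ,  0.        ]), 'T': array([[-7.44345562e-02,  6.89765523e-01, -7.20196514e-01,
         1.61734757e+00],
       [ 9.97225841e-01,  5.12358062e-02, -5.39954990e-02,
         5.86357593e-02],
       [-3.44384572e-04, -7.22217706e-01, -6.91665719e-01,
         1.05419622e+00],
       [ 0.00000000e+00,  0.00000000e+00,  0.00000000e+00,
         1.00000000e+00]])}
{'fov_y': 53.08748412721678, 'cx': 310.0162650020705, 'cy': 202.1798839904406, 'D': array([-0.09024547,  0.        ,  0.        ,  0.        ,  0.        ]), 'T': array([[ 0.01997263, -0.98080351,  0.19397309,  0.40983009],
       [-0.99966678, -0.02276379, -0.01217091, -0.0167748 ],
       [ 0.01635284, -0.19366537, -0.98093135,  1.17529219],
       [ 0.        ,  0.        ,  0.        ,  1.        ]])}
```

View pics/scene0.png

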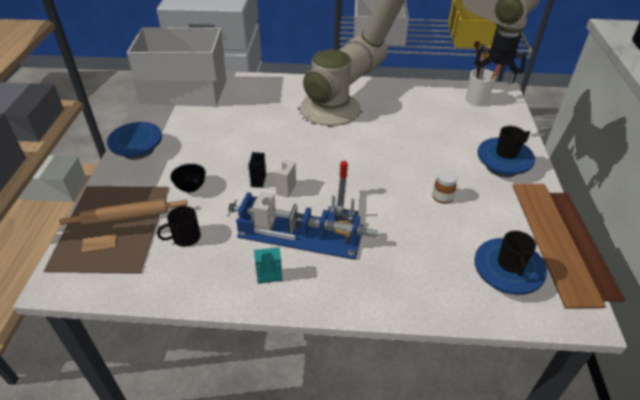

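View pics/top0.png

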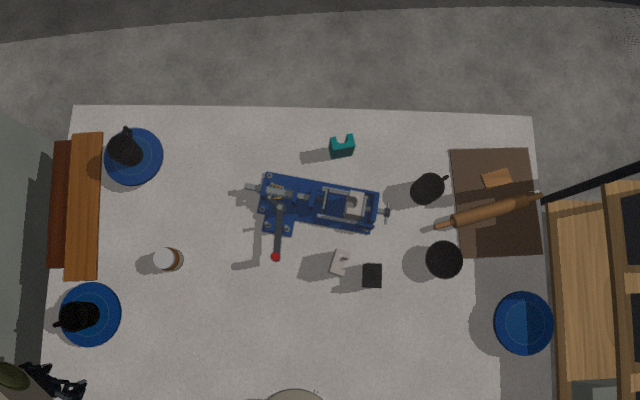

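Candidates for half_b in the top picture are white (341,262), black look-alike (372,275) and turquoise (342,146). The white block at (356,203) in the clamp is half_a. By its description half_b is the white one at (341,262). The lever's red handle is at (276,257).

Run:
```python
import cv2
t=cv2.imread('pics/top0.png'); s=cv2.imread('pics/scene0.png')
cv2.imwrite('pics/tc.png',cv2.resize(t[160:300,235:395],None,fx=5,fy=5,interpolation=cv2.INTER_CUBIC)[:600] if 0 else cv2.resize(t[165:295,235:395],None,fx=4.6,fy=4.6,interpolation=cv2.INTER_CUBIC))
cv2.imwrite('pics/sc.png',cv2.resize(s[145:265,225:385],None,fx=5,fy=5,interpolation=cv2.INTER_CUBIC))
```

```text
(no output)
```

View pics/tc.png

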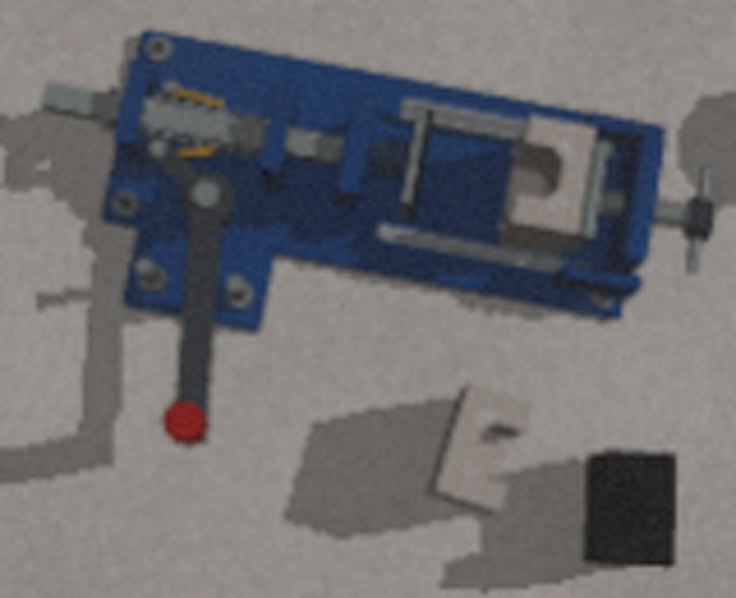

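View pics/sc.png

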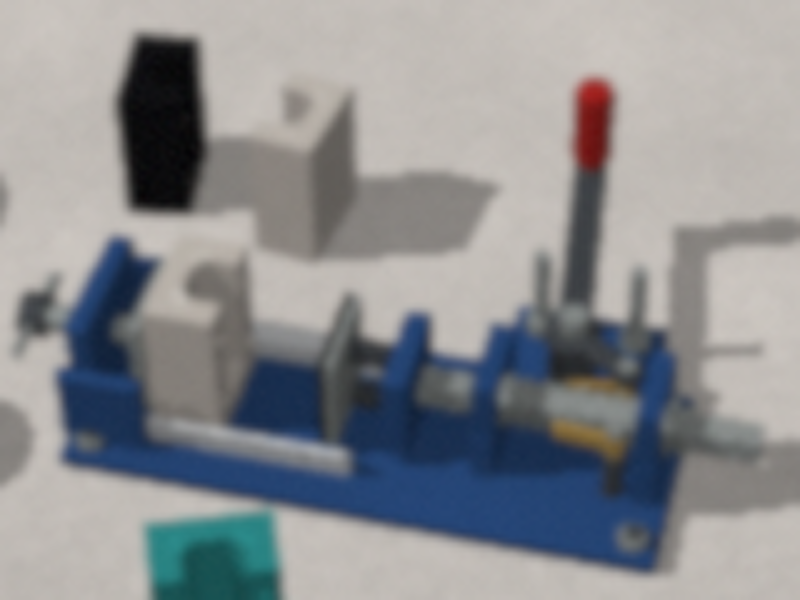

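The top crop shows white half_b (tc ≈ 485,450) with its hollow facing right, towards the clamp's tail, so it needs only a small turn. half_a is at tc (555,175), the jaw face at (415,165), and the red handle's top at (185,422). The black look-alike is at (630,510). Next I fit the poses.

```bash
cat > h.py <<'E'
import numpy as np, cv2
from scipy.optimize import least_squares
from rig import env, optics
def proj(P,n):
    c=optics.calibration(n);T=np.linalg.inv(c['T']);f=200/np.tan(np.radians(c['fov_y']/2))
    K=np.array([[f,0,c['cx']],[0,f,c['cy']],[0,0,1]])
    return cv2.projectPoints(np.atleast_2d(np.asarray(P,float)),cv2.Rodrigues(T[:3,:3])[0],T[:3,3],K,c['D'])[0].reshape(-1,2)
def place(L,x,y,a):
    L=np.atleast_2d(np.asarray(L,float));c,s=np.cos(a),np.sin(a)
    return np.c_[c*L[:,0]-s*L[:,1]+x,s*L[:,0]+c*L[:,1]+y,L[:,2]]
TC=lambda p:(np.array(p,float)+.5)/4.6-.5+[235,165]
SC=lambda p:(np.array(p,float)+.5)/5-.5+[225,145]
def fit(obs,x0,free=(0,1,2)):
    """obs: list (view, local mm, pixel)"""
    def full(v): p=np.array(x0,float);p[list(free)]=v;return p
    def r(v):
        p=full(v);return np.concatenate([proj(place(np.array(l)/1e3,*p),n)[0]-q for n,l,q in obs])
    s=least_squares(r,np.array(x0,float)[list(free)],loss='soft_l1');return full(s.x),r(s.x).reshape(-1,2)
E
python3 - <<'E'
from h import *
np.set_printoptions(precision=4,suppress=True)
o=[('top',(65,170,12),TC((145,32))),('top',(65,-170,12),TC((663,128))),('top',(-65,-170,12),TC((618,316))),('top',(-65,170,12),TC((105,219))),
('scene',(65,-170,0),SC((65,462))),('scene',(65,170,0),SC((655,572)))]
C,r=fit(o,(.5,0,-.17));print('clamp',C,np.degrees(C[2]));print(r)
o=[('top',(-33,20,90),TC((439,492))),('top',(33,20,90),TC((470,388))),('top',(33,-20,90),TC((531,405))),('top',(-33,-20,90),TC((505,513))),
('scene',(33,20,90),SC((318,148))),('scene',(33,20,0),SC((315,258))),('scene',(33,-20,90),SC((250,130))),('scene',(-33,20,90),SC((355,93))),('scene',(33,-20,0),SC((255,240)))]
B,r=fit(o,(.4,-.06,-.28));print('B',B,np.degrees(B[2]));print(r)
o=[('top',(33,20,102),TC((528,113))),('top',(33,-20,102),TC((600,127))),('top',(-33,20,102),TC((507,222))),('top',(-33,-20,102),TC((583,238))),
('scene',(33,20,102),SC((215,322)))]
A,r=fit(o,(.5,-.1,C[2]));print('A',A,np.degrees(A[2]));print(r)
c,s=np.cos(C[2]),np.sin(C[2]);R=np.array([[c,-s],[s,c]])
print('A in clamp',R.T@(A[:2]-C[:2])*1e3)
def jr(v): return (proj(place([(0,v[0]/1e3,.094)],*C),'top')[0]-TC((419,110)))[:1]
for y in(-20,-26,-32):
  for x in(-36,36): print('jaw',y,x,(proj(place([(x/1e3,y/1e3,.094)],*C),'top')[0]-[235,165]+.5)*4.6)
for v in np.arange(0,.21,.05):
    g=[-46.7-140*np.cos(.25-v),95-140*np.sin(.25-v)]
    W=place([(g[0]/1e3,g[1]/1e3,z) for z in(.126,.071)],*C)
    print(v,W[0,:2],(proj(W,'top')[0]-[235,165]+.5)*4.6,((proj(W,'scene')-[225,145]+.5)*5).ravel())
E
```

```text
clamp [ 0.6388 -0.0518 -0.1688] -9.671485232521087
[[-0.7366 -0.2926]
 [-1.9808 -0.0439]
 [ 0.9054  1.6095]
 [-1.2755  0.9146]
 [-1.5542  0.7448]
 [-0.9644  1.1361]]
B [ 0.4601 -0.1139 -0.2672] -15.310010392317393
[[-0.7099  0.9223]
 [-0.7447 -0.0938]
 [ 0.1846  0.3949]
 [-0.726   0.6004]
 [-1.5661  0.7339]
 [ 0.1086  1.1228]
 [-0.5333  1.3921]
 [-0.8813 -1.6268]
 [ 0.0364  1.7569]]
A [ 0.6233 -0.1531 -0.1538] -8.814496052437587
[[ 0.1622  0.7579]
 [-1.2049  0.2224]
 [ 1.0085  0.3129]
 [-1.0582 -0.6296]
 [-0.816   0.8587]]
A in clamp [   1.7308 -102.4484]
jaw -20 -36 [405.7278 213.5908]
jaw -20 36 [427.353   98.2831]
jaw -26 -36 [415.6141 215.4775]
jaw -26 36 [437.1154 100.1374]
jaw -32 -36 [425.5015 217.3644]
jaw -32 36 [446.8787 101.9923]
0.0 [0.4692 0.0383] [221.8172 427.2369] [555.4366  85.6596 552.6421 157.3914]
0.05 [0.4688 0.0453] [209.4518 427.6528] [567.451   85.7973 564.3543 157.5294]
0.1 [0.4688 0.0523] [197.0876 427.4458] [579.464   86.3141 576.0647 158.0489]
0.15000000000000002 [0.4691 0.0593] [184.758  426.6162] [591.4519  87.2091 587.7497 158.9492]
0.2 [0.4697 0.0663] [172.4962 425.1665] [603.3906  88.4811 599.3859 160.2288]
```

Run:
```python
from h import *
np.set_printoptions(precision=4,suppress=True)
o=[('top',(65,170,12),TC((145,32))),('top',(-65,-170,12),TC((618,316))),('top',(-65,170,12),TC((105,219))),('top',(0,-12,32),TC((392,168))),('top',(-46.7,95,75),TC((205,192))),
('scene',(65,-170,0),SC((65,462))),('scene',(65,170,0),SC((655,572)))]
C,r=fit(o,(.5,0,-.17));print('clamp',C,np.degrees(C[2]));print(r)
for n in('top','scene'):
    im=cv2.imread(f'pics/{n}0.png')
    (u0,v0,w,h)=(235,165,160,130) if n=='top' else (225,145,160,120)
    k=5 if n=='scene' else 4.6
    big=cv2.resize(im[v0:v0+h,u0:u0+w],None,fx=k,fy=k,interpolation=cv2.INTER_CUBIC)
    def line(P,col,close=True):
        p=((proj(place(np.array(P)/1e3,*C),n)-[u0,v0]+.5)*k-.5); cv2.polylines(big,[np.round(p*8).astype(int)],close,col,1,cv2.LINE_AA,3)
    for z in(0,12): line([(65,170,z),(65,-170,z),(-65,-170,z),(-65,170,z)],(0,255,255))
    for x in(36,-36): line([(x,-12,32),(x,-150,32)],(0,255,0),False)
    for yf in(-90,-102): line([(33,yf,102),(33,yf-40,102),(-33,yf-40,102),(-33,yf,102)],(0,0,255))
    line([(-46.7,95,0),(-46.7,95,75)],(255,0,255),False)
    for v in(0,.1,.2):
        g=(-46.7-140*np.cos(.25-v),95-140*np.sin(.25-v)); line([(*g,71),(*g,126)],(255,255,0),False)
    cv2.imwrite(f'pics/ov_{n}.png',big)
```

```text
clamp [ 0.6407 -0.0491 -0.1686] -9.657734929574962
[[-1.6091 -0.899 ]
 [-0.002   0.9449]
 [-2.1542  0.2833]
 [ 0.4996  0.3481]
 [ 1.0822  1.0598]
 [-0.7354  1.2972]
 [ 0.028   1.7138]]
```

View pics/ov_top.png

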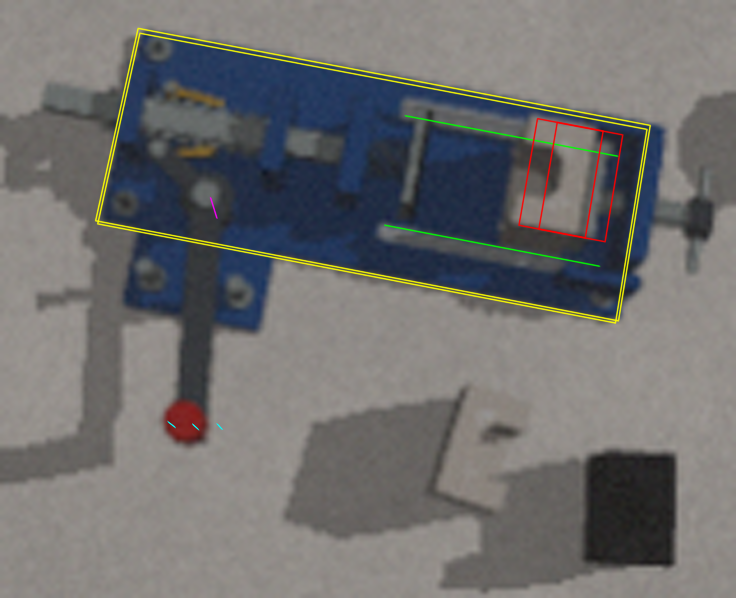

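View pics/ov_scene.png

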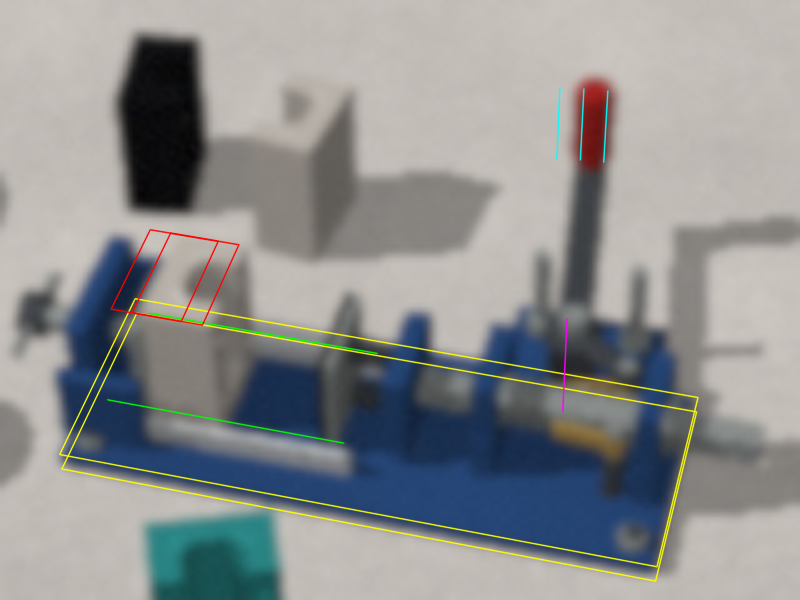

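The overlays show the clamp fit is within about 4 mm. The cameras disagree by a pixel or so, so I'll place half_b relative to half_a and check again there. Now I move above half_b and turn the tool.

```bash
python3 -m jog '[{"linear":[-0.59,-0.635,0],"roll":0},{"linear":[-0.59,-0.635,0],"roll":0},{"linear":[-0.59,-0.635,0],"roll":0},{"linear":[-0.59,-0.635,0],"roll":0},{"linear":[-0.59,-0.635,0],"roll":0},{"linear":[-0.59,-0.635,0],"roll":0},{"linear":[-0.59,-0.635,0],"roll":0},{"linear":[-0.59,-0.635,0],"roll":0},{"linear":[-0.59,-0.635,0],"roll":0},{"linear":[-0.59,-0.635,0],"roll":0}]' 1
python3 -m jog '[{"linear":[-0.59,-0.635,0],"roll":0},{"linear":[-0.59,-0.635,0],"roll":0},{"linear":[-0.59,-0.635,0],"roll":0},{"linear":[-0.59,-0.635,0],"roll":0},{"linear":[-0.59,-0.635,0],"roll":0},{"linear":[-0.59,-0.635,0],"roll":0},{"linear":[-0.59,-0.635,0],"roll":0},{"linear":[-0.59,-0.635,0],"roll":0},{"linear":[-0.59,-0.635,0],"roll":0},{"linear":[-0.59,-0.635,0],"roll":0}]'
python3 -m jog '[{"linear":[0,0,0],"roll":1},{"linear":[0,0,0],"roll":1},{"linear":[0,0,0],"roll":1},{"linear":[0,0,0],"roll":1},{"linear":[0,0,0],"roll":1},{"linear":[0,0,0],"roll":1},{"linear":[0,0,0],"roll":1},{"linear":[0,0,0],"roll":1},{"linear":[0,0,0],"roll":1}]'
python3 -m jog '[{"linear":[0,0,0],"roll":1},{"linear":[0,0,0],"roll":1},{"linear":[0,0,0],"roll":1},{"linear":[0,0,0],"roll":1},{"linear":[0,0,0],"roll":1},{"linear":[0,0,0],"roll":1},{"linear":[0,0,0],"roll":1},{"linear":[0,0,0],"roll":1},{"linear":[0,0,0],"roll":0.28},{"linear":[0,0,0],"roll":0}]'
```

```text
time_s: 0.93
position: [0.3192, 0.202, 0.2312]
tool_rot: [[-0.946, 0.324, -0.0], [0.324, 0.946, -0.0], [0.0, -0.0, -1.0]]
ft_force: [1.3, -0.1, 0.3]
grip_width: 0.0854
gripper_force: 0.0
time_s: 1.77
position: [0.4604, -0.1149, 0.2311]
tool_rot: [[-0.946, 0.324, -0.001], [0.324, 0.946, 0.0], [0.001, 0.0, -1.0]]
ft_force: [1.2, 0.7, -0.4]
grip_width: 0.0856
gripper_force: 0.0
time_s: 2.52
position: [0.46, -0.1131, 0.231]
tool_rot: [[-0.436, 0.9, -0.001], [0.9, 0.436, 0.0], [0.001, -0.0, -1.0]]
ft_force: [0.2, 0.3, 0.1]
grip_width: 0.0852
gripper_force: 0.0
time_s: 3.35
position: [0.4601, -0.1131, 0.2311]
tool_rot: [[0.263, 0.965, -0.0], [0.965, -0.263, 0.0], [0.0, -0.001, -1.0]]
ft_force: [0.4, 0.6, 0.3]
grip_width: 0.0855
gripper_force: 0.0
```

Run:
```python
from h import *
s=env.observe();P=np.array(s['position']);R=np.array(s['tool_rot'])
for n,(u0,v0) in(('top',(290,180)),('scene',(215,110))):
    im=cv2.cvtColor(optics.get_image(n),cv2.COLOR_RGB2BGR);cv2.imwrite(f'pics/{n}1.png',im)
    b=cv2.resize(im[v0:v0+110,u0:u0+110],None,fx=5,fy=5,interpolation=cv2.INTER_CUBIC)
    for y in(-.0427,0,.0427):
        p=((proj(P+R@[0,y,-.013*(y!=0)],n)[0]-[u0,v0]+.5)*5).round().astype(int);cv2.drawMarker(b,p.tolist(),(0,255,0),0,12)
    globals()[n]=b
cv2.imwrite('pics/m1.png',cv2.resize(np.hstack([top,scene]),(800,400)))
```

```text
(no output)
```

View pics/m1.png

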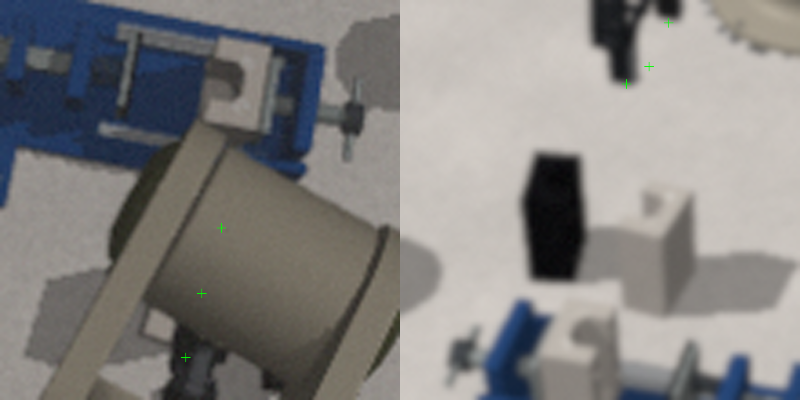

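Arm hides half_b in the top view. In the scene view the finger tip at (625,80) fits the projected mark (627,84), so the robot-to-camera match is good. Descending around the white half.

```bash
python3 -m jog '[{"linear":[0,0,0.7],"roll":0},{"linear":[0,0,0.7],"roll":0},{"linear":[0,0,0.7],"roll":0},{"linear":[0,0,0.7],"roll":0},{"linear":[0,0,0.3],"roll":0},{"linear":[0,0,0.2],"roll":0},{"linear":[0,0,0],"roll":0}]' 1
python3 -m jog '[{"linear":[0,0,0.3],"roll":0},{"linear":[0,0,0.3],"roll":0},{"linear":[0,0,0.3],"roll":0},{"linear":[0,0,0.3],"roll":0},{"linear":[0,0,0.13],"roll":0},{"linear":[0,0,0],"roll":0},{"linear":[0,0,0],"roll":0}]'
python3 - <<'E'
from h import *
s=env.observe();P=np.array(s['position']);R=np.array(s['tool_rot'])
n,(u0,v0)='scene',(230,130)
im=cv2.cvtColor(optics.get_image(n),cv2.COLOR_RGB2BGR)
b=cv2.resize(im[v0:v0+110,u0:u0+130],None,fx=5,fy=5,interpolation=cv2.INTER_CUBIC)
cv2.imwrite('pics/m2.png',b)
E
```

```text
time_s: 4.03
position: [0.4597, -0.1129, 0.0982]
tool_rot: [[0.263, 0.965, -0.002], [0.965, -0.263, 0.001], [0.001, -0.002, -1.0]]
ft_force: [-0.0, 0.2, -0.1]
grip_width: 0.0853
gripper_force: 0.0
time_s: 4.62
position: [0.4606, -0.1134, 0.0469]
tool_rot: [[0.264, 0.965, 0.001], [0.965, -0.264, -0.001], [-0.0, 0.001, -1.0]]
ft_force: [-0.0, -0.8, 1.4]
grip_width: 0.0854
gripper_force: 0.0
```

View pics/m2.png

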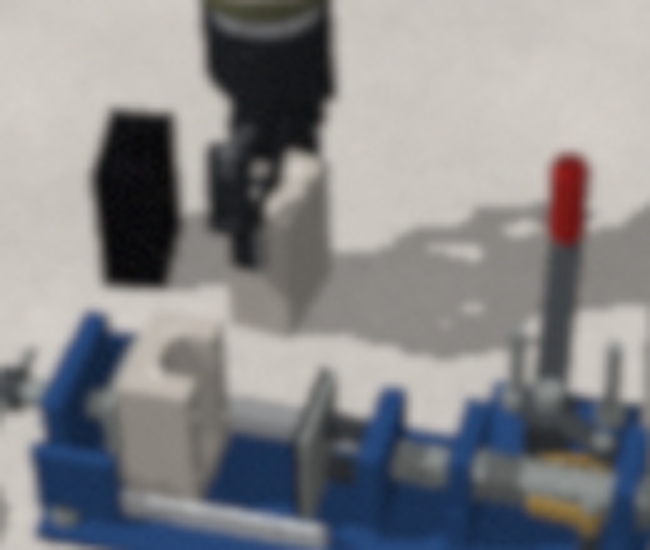

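The finger sits centred on the half's +x end face once the perspective offset is allowed for, and the lift region is clear. Grip and lift.

```bash
python3 -m jog '[{"linear":[0,0,0],"roll":0},{"linear":[0,0,0],"roll":0},{"linear":[0,0,0],"roll":0},{"linear":[0,0,0],"roll":0},{"linear":[0,0,0],"roll":0},{"linear":[0,0,0],"roll":0},{"linear":[0,0,0],"roll":0},{"linear":[0,0,0],"roll":0},{"linear":[0,0,0],"roll":0},{"linear":[0,0,0],"roll":0},{"linear":[0,0,0],"roll":0}]' -0.2 40
python3 -m jog '[{"linear":[0,0,-0.1],"roll":0},{"linear":[0,0,-0.3],"roll":0},{"linear":[0,0,-0.7],"roll":0},{"linear":[0,0,-0.7],"roll":0},{"linear":[0,0,-0.7],"roll":0},{"linear":[0,0,-0.5],"roll":0},{"linear":[0,0,-0.2],"roll":0},{"linear":[0,0,0],"roll":0},{"linear":[0,0,0],"roll":0}]'
```

```text
time_s: 5.58
position: [0.4608, -0.1134, 0.0472]
tool_rot: [[0.264, 0.965, 0.002], [0.965, -0.264, -0.001], [-0.0, 0.002, -1.0]]
ft_force: [1.1, 0.4, 6.6]
grip_width: 0.0657
gripper_force: 43.7
time_s: 6.33
position: [0.4597, -0.1129, 0.1734]
tool_rot: [[0.264, 0.965, -0.001], [0.965, -0.264, 0.0], [0.0, -0.001, -1.0]]
ft_force: [0.7, 0.4, -1.9]
grip_width: 0.0659
gripper_force: 45.2
```

```bash
python3 -m jog '[{"linear":[0,0,0],"roll":-0.57},{"linear":[0,0,0],"roll":-0.57},{"linear":[0.12,0.4,0],"roll":0},{"linear":[0.12,0.6,0],"roll":0},{"linear":[0.13,0.7,0],"roll":0},{"linear":[0.13,0.7,0],"roll":0},{"linear":[0.12,0.7,0],"roll":0},{"linear":[0.12,0.6,0],"roll":0},{"linear":[0.12,0.46,0],"roll":0},{"linear":[0,0,0],"roll":0},{"linear":[0,0,0],"roll":0}]'
python3 -m jog '[{"linear":[0,0,0.5],"roll":0},{"linear":[0,0,0.5],"roll":0},{"linear":[0,0,0.5],"roll":0},{"linear":[0,0,0.3],"roll":0},{"linear":[0,0,0],"roll":0},{"linear":[0,0,0],"roll":0}]'
python3 - <<'E'
from h import *
V=[]
for n,(u0,v0) in(('top',(290,165)),('scene',(230,160))):
    im=cv2.cvtColor(optics.get_image(n),cv2.COLOR_RGB2BGR);cv2.imwrite(f'pics/{n}3.png',im)
    V.append(cv2.resize(im[v0:v0+75,u0:u0+100],None,fx=8,fy=8,interpolation=cv2.INTER_CUBIC)[:(100 if n=='top' else 500)])
cv2.imwrite('pics/m3.png',np.vstack(V))
E
```

```text
time_s: 7.25
position: [0.6296, -0.1067, 0.1713]
tool_rot: [[0.166, 0.986, -0.004], [0.986, -0.166, 0.001], [0.001, -0.004, -1.0]]
ft_force: [-1.0, -0.6, -2.0]
grip_width: 0.0654
gripper_force: 45.3
time_s: 7.75
position: [0.629, -0.107, 0.1015]
tool_rot: [[0.167, 0.986, -0.002], [0.986, -0.167, 0.001], [0.0, -0.002, -1.0]]
ft_force: [-0.7, -0.5, -0.9]
grip_width: 0.0658
gripper_force: 45.4
```

View pics/m3.png

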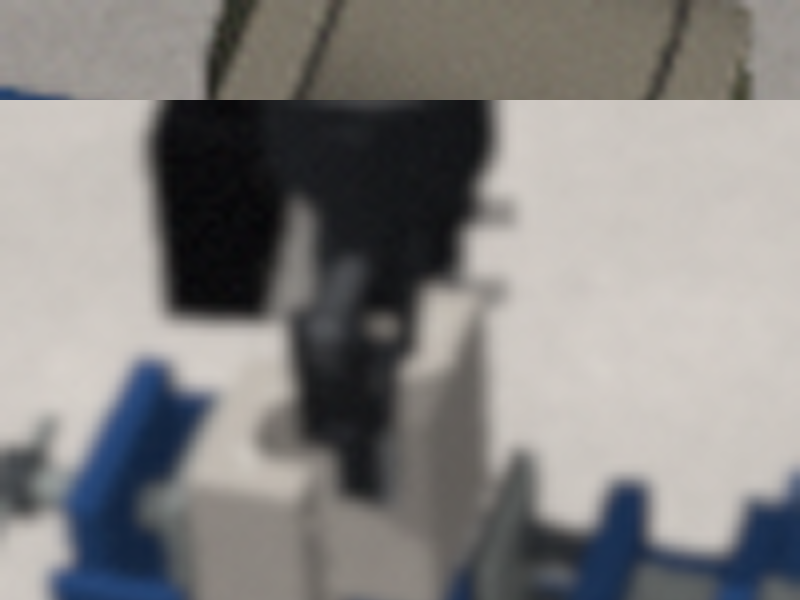

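Run:
```python
from h import *
np.set_printoptions(precision=2,suppress=True)
a=-.167
px=lambda u,v:np.array([230+(u+.5)/8-.5,160+(v-100+.5)/8-.5])
z=.1015-.0472
Bq=(.629,-.107,a)
print('B++',proj(place([(.033,.02,.09+z)],*Bq),'scene')[0]-px(440,375), 'B-+',proj(place([(-.033,.02,.09+z)],*Bq),'scene')[0]-px(484,297))
A=(.6233,-.1531,-.16)
print('A++',proj(place([(.033,.02,.102)],*A),'scene')[0]-px(312,503),'A+-',proj(place([(.033,-.02,.102)],*A),'scene')[0]-px(190,485))
J=np.array([proj([[.63+d[0],-.11+d[1],.1]],'scene')[0]-proj([[.63,-.11,.1]],'scene')[0] for d in((.001,0),(0,.001))])
print('px per mm dx,dy',J)
```

```text
B++ [-1.87  6.88] B-+ [-0.53  0.4 ]
A++ [-1.87 -0.07] A+- [-0.75 -0.22]
px per mm dx,dy [[-0.05  0.25]
 [ 0.36  0.02]]
```

Run:
```python
import cv2
g=cv2.cvtColor(cv2.imread('pics/scene3.png'),cv2.COLOR_BGR2GRAY)
print('     ',*range(266,296))
for v in range(182,226): print(v,*[f'{x:3d}' for x in g[v,266:296]])
```

```text
266 267 268 269 270 271 272 273 274 275 276 277 278 279 280 281 282 283 284 285 286 287 288 289 290 291 292 293 294 295
182 131 129 116  89  68  68  76  75  65  48  31  23  21  21  25  32  47  65  78  82  93 117 144 159 163 165 171 184 197 202
183 133 129 115  89  72  73  77  72  59  41  25  21  22  22  29  42  73 105 123 126 125 135 144 147 144 145 155 175 194 200
184 132 126 110  87  74  75  75  69  52  34  21  17  20  22  28  51  94 135 158 164 163 164 162 153 142 142 155 175 193 199
185 121 109  94  78  73  75  71  61  45  33  25  24  25  26  33  59 107 152 176 183 181 180 173 158 150 154 169 185 197 202
186 100  83  74  70  72  72  67  55  42  42  47  53  53  43  40  66 118 162 185 189 187 182 167 151 155 173 188 196 202 203
187  88  64  64  74  79  76  65  51  44  54  72  85  87  71  52  73 126 168 187 191 187 176 157 140 156 182 196 201 202 203
188  92  58  64  78  82  80  65  49  44  57  81  98  98  83  59  79 132 173 190 189 182 167 142 129 151 181 196 201 202 202
189  98  56  57  70  75  71  60  46  39  48  65  80  84  70  55  82 136 174 188 187 177 156 128 119 146 178 197 
[... 3775 characters left out ...]
 135 136 136 136 137 136 135 128 114  94  75  55  50  66  82  86  79  73  70  66
221 132 125 114 107 112 123 127 128 127 128 130 132 134 135 136 136 135 128 113  90  68  52  47  64  81  86  78  72  68  61
222 133 126 114 104 109 116 112 107 104 108 113 119 123 126 128 132 132 125 110  83  61  47  46  60  78  85  77  72  67  59
223 132 127 115 105 107 106  96  84  77  78  83  88  96 103 108 113 118 115 100  75  54  45  45  58  76  83  76  72  66  57
224 134 128 119 111 106  98  84  69  56  54  57  60  65  71  78  83  87  89  80  61  50  45  46  58  76  81  75  71  63  55
225 133 129 121 112 104  91  74  58  49  46  44  48  48  51  55  57  61  62  60  52  47  45  46  58  76  83  76  70  65  54
```

Run:
```python
from h import *
np.set_printoptions(precision=2,suppress=True)
z=.1015-.0472
for y in(.02,-.02): print(proj(place([(.033,y,z),(.033,y,z+.09)],.629,-.107,-.167),'scene'))
g=cv2.cvtColor(cv2.imread('pics/scene3.png'),cv2.COLOR_BGR2GRAY)
print('A front region'); print('   ',*range(250,275,2))
for v in range(200,240): print(v,*[f'{x:3d}' for x in g[v,250:275:2]])
A=(.6233,-.1531,-.16)
print(proj(place([(.033,.02,.102),(.033,-.02,.102),(.033,.02,.012),(.033,-.02,.012)],*A),'scene'))
```

```text
[[284.07 224.61]
 [282.69 200.81]]
[[270.15 222.11]
 [268.12 198.32]]
A front region
    250 252 254 256 258 260 262 264 266 268 270 272 274
200  35  40  80 158 186 185 149 115  95  42  28  31  26
201  34  42 102 170 187 183 136 112  97  46  34  35  30
202  34  49 122 178 188 186 133 110 103  65  47  36  28
203  35  60 141 183 190 192 146 117 113  93  77  44  27
204  34  77 156 185 189 198 167 138 131 120 107  58  28
205  40  95 167 186 188 196 183 166 158 142 122  68  26
206  48 113 172 186 187 191 187 183 176 153 127  71  28
207  69 126 166 176 181 185 185 186 183 150 126  76  28
208  97 133 152 159 164 172 177 181 177 137 123  80  35
209 114 135 139 142 147 152 159 167 162 123 124  97  64
210 118 130 132 136 137 139 143 148 144 113 126 118 102
211 112 116 130 136 135 136 137 138 132 111 126 131 126
212 101 106 127 135 135 136 134 135 129 118 126 134 133
213  88 102 125 134 136 135 135 136 132 118 124 135 136
214  75 100 121 133 133 134 136 134 130 112 122 135 136
215  66  97 118 133 134 134 134 135 131 108 119 135 136
216  59  94 116 133 135 135 135 134 131 107 116 134 135
217  54
[... 649 characters left out ...]
121  87  53  44
229  49  50  95 130 137 155 149 142 139 132  94  61  51
230  49  48  90 125 135 156 161 162 162 158 128  98  77
231  48  47  80 115 123 137 146 156 165 174 164 143 127
232  49  47  67 100 109 116 124 135 145 158 163 159 159
233  52  48  55  76  86  97 107 121 131 137 143 147 153
234  57  55  55  59  65  78  87 103 116 125 130 134 138
235  63  60  59  59  63  69  72  81  93 103 111 120 126
236  64  66  64  65  65  66  66  69  73  80  87  96 104
237  66  66  66  66  66  66  66  67  68  68  70  75  80
238  65  65  65  67  67  66  66  66  67  67  67  68  70
239  89  74  69  65  65  66  67  68  66  67  66  66  66
[[266.7  209.87]
 [252.57 207.47]
 [268.74 232.66]
 [255.22 230.26]]
```

Checked numerically. B's bottom edge lies at row ≈223.4 (expected 223.3) and A's edge at 208.2–209.2 (expected 208.4–209.4). So B sits about 2 mm to the -x side of A, with a gap of about 6 mm. I shift +2 mm along tool y and lower with force checks.

```bash
python3 -m jog '[{"linear":[0,0.05,0.1],"roll":0},{"linear":[0,0,0.2],"roll":0},{"linear":[0,0,0.15],"roll":0},{"linear":[0,0,0],"roll":0},{"linear":[0,0,0],"roll":0}]' | grep -E "time|pos|ft"
python3 -m jog '[{"linear":[0,0,0.08],"roll":0},{"linear":[0,0,0.08],"roll":0},{"linear":[0,0,0],"roll":0},{"linear":[0,0,0],"roll":0}]'| grep -E "pos|ft"
python3 -m jog '[{"linear":[0,0,0.08],"roll":0},{"linear":[0,0,0.06],"roll":0},{"linear":[0,0,0],"roll":0},{"linear":[0,0,0],"roll":0}]'| grep -E "pos|ft"
```

```text
time_s: 8.27
position: [0.6317, -0.1072, 0.0835]
ft_force: [-0.1, -0.6, -1.6]
position: [0.6319, -0.1073, 0.0776]
ft_force: [0.1, 0.1, -2.7]
position: [0.6318, -0.1073, 0.0719]
ft_force: [0.4, 0.2, -1.3]
```

```bash
python3 -m jog '[{"linear":[0,0,0.06],"roll":0},{"linear":[0,0,0.06],"roll":0},{"linear":[0,0,0],"roll":0},{"linear":[0,0,0],"roll":0}]' | grep -E "time|pos|ft"
python3 -m jog '[{"linear":[0,0,0.06],"roll":0},{"linear":[0,0,0.06],"roll":0},{"linear":[0,0,0],"roll":0},{"linear":[0,0,0],"roll":0}]'| grep -E "pos|ft"
python3 -m jog '[{"linear":[0,0,0.03],"roll":0},{"linear":[0,0,0],"roll":0},{"linear":[0,0,0],"roll":0}]'| grep -E "pos|ft"
python3 -m jog '[{"linear":[0,0,0.03],"roll":0},{"linear":[0,0,0],"roll":0},{"linear":[0,0,0],"roll":0}]'
```

```text
time_s: 9.27
position: [0.6318, -0.1073, 0.0671]
ft_force: [0.9, 0.4, -0.7]
position: [0.6318, -0.1072, 0.0623]
ft_force: [-0.7, 0.1, -0.7]
position: [0.6319, -0.1073, 0.0613]
ft_force: [0.8, 0.8, -1.2]
time_s: 10.1
position: [0.6319, -0.1073, 0.0601]
tool_rot: [[0.167, 0.986, -0.0], [0.986, -0.167, 0.0], [0.0, -0.0, -1.0]]
ft_force: [0.0, 0.3, -1.8]
grip_width: 0.0657
gripper_force: 45.4
```

```bash
python3 -m jog '[{"linear":[0,0,0.025],"roll":0},{"linear":[0,0,0],"roll":0},{"linear":[0,0,0],"roll":0}]'| grep -E "pos|ft"
python3 -m jog '[{"linear":[0,0,0.02],"roll":0},{"linear":[0,0,0],"roll":0},{"linear":[0,0,0],"roll":0}]'| grep -E "time|pos|ft"
```

```text
position: [0.632, -0.1074, 0.0593]
ft_force: [-0.2, -0.5, 0.5]
time_s: 10.6
position: [0.632, -0.1074, 0.0592]
ft_force: [-2.8, 0.2, 5.1]
```

Seated at the expected height, with 5 N upward contact. Release and rise.

```bash
python3 -m jog '[{"linear":[0,0,0],"roll":0},{"linear":[0,0,0],"roll":0},{"linear":[0,0,0],"roll":0},{"linear":[0,0,0],"roll":0},{"linear":[0,0,0],"roll":0},{"linear":[0,0,0],"roll":0}]' 1 | grep -E "pos|ft|grip"
python3 -m jog '[{"linear":[0,0,-0.1],"roll":0},{"linear":[0,0,-0.3],"roll":0},{"linear":[0,0,-0.7],"roll":0},{"linear":[0,0,-0.8],"roll":0},{"linear":[0,0,-0.8],"roll":0},{"linear":[0,0,-0.8],"roll":0},{"linear":[0,0,-0.7],"roll":0},{"linear":[0,0,-0.3],"roll":0},{"linear":[0,0,0],"roll":0}]'
python3 -m jog '[{"linear":[0.4,-0.7,0],"roll":0},{"linear":[0.4,-0.7,0],"roll":0},{"linear":[0.4,-0.7,0],"roll":0},{"linear":[0.4,-0.7,0],"roll":0},{"linear":[0.6,-0.6,0],"roll":0},{"linear":[0.6,-0.6,0],"roll":0},{"linear":[0.7,0,0],"roll":0},{"linear":[0.7,0,0],"roll":0},{"linear":[0.7,0,0],"roll":0},{"linear":[0,0,0],"roll":0}]'
python3 - <<'E'
from h import *
a=[]
for n,(u0,v0) in(('top',(250,160)),('scene',(225,145))):
    im=cv2.cvtColor(optics.get_image(n),cv2.COLOR_RGB2BGR);cv2.imwrite(f'pics/{n}4.png',im)
    a.append(cv2.resize(im[v0:v0+100,u0:u0+133],None,fx=6,fy=6,interpolation=cv2.INTER_CUBIC))
cv2.imwrite('pics/m4.png',cv2.resize(np.vstack(a),None,fx=.5,fy=.5,interpolation=cv2.INTER_AREA))
E
```

```text
position: [0.6319, -0.1073, 0.0582]
ft_force: [0.4, -0.5, 0.6]
grip_width: 0.0855
gripper_force: 0.0
time_s: 11.85
position: [0.6328, -0.1075, 0.2423]
tool_rot: [[0.167, 0.986, 0.006], [0.986, -0.167, -0.002], [-0.001, 0.007, -1.0]]
ft_force: [-0.3, 0.7, 0.1]
grip_width: 0.0852
gripper_force: 0.0
time_s: 12.68
position: [0.5064, 0.1163, 0.2372]
tool_rot: [[0.163, 0.987, -0.002], [0.987, -0.163, 0.001], [0.001, -0.002, -1.0]]
ft_force: [-0.1, -0.6, -0.5]
grip_width: 0.0855
gripper_force: 0.0
```

```bash
cat >> h.py <<'E'
def redc(file):
    im=cv2.imread(file).astype(float);b,g,r=im[...,0],im[...,1],im[...,2]
    w=np.clip((r-np.maximum(b,g)-25),0,60)*1.0; w=(w/60)
    k=np.zeros_like(w); 
    if 'top' in file: k[235:280,245:310]=1
    else: k[150:190,315:375]=1
    w*=k; vv,uu=np.mgrid[:400,:640]; return np.array([(w*uu).sum(),(w*vv).sum()])/w.sum(),w.sum()
def cylc(x,y,n):
    t=np.linspace(0,2*np.pi,40);P=np.vstack([np.c_[x+.012*np.cos(t),y+.012*np.sin(t),0*t+z] for z in(.071,.126)])
    h=cv2.convexHull((proj(P,n)).astype(np.float32));m=cv2.moments(h);return np.array([m['m10'],m['m01']])/m['m00'],m['m00']
E
python3 - <<'E'
from h import *
np.set_printoptions(precision=4,suppress=True)
for i in(0,4):
  for n in('top','scene'):
    c,a=redc(f'pics/{n}{i}.png')
    if a<10: print(i,n,'hidden',a);continue
    s=least_squares(lambda p:cylc(*p,n)[0]-c,(.469,.056),diff_step=1e-4,x_scale=.01);print(i,n,c,a,cylc(*s.x,n)[1],s.x)
E
```

```text
0 top [274.7068 256.0935] 56.333333333333336 80.83763032848947 [0.4734 0.0609]
0 scene [342.9359 168.7324] 95.64999999999999 149.98019165359437 [0.4673 0.0608]
4 top [274.7245 256.0898] 58.25 80.83226303686388 [0.4734 0.0609]
4 scene [342.9438 168.7377] 97.23333333333332 149.9830401695799 [0.4674 0.0608]
```

View pics/m4.png

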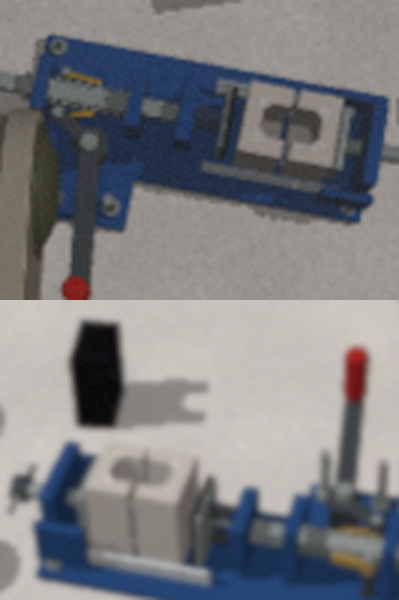

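half_b stands in the clamp with its hollow to half_a, leaving a narrow gap (top crop u≈288). The black look-alike is untouched. Now I turn the tool and go to the handle at about (0.4705, 0.061), lever ≈0.15 rad.

```bash
python3 -m jog '[{"linear":[0,0,0],"roll":-1},{"linear":[0,0,0],"roll":-1},{"linear":[0,0,0],"roll":-1},{"linear":[0,0,0],"roll":-1},{"linear":[0,0,0],"roll":-1},{"linear":[0,0,0],"roll":-1},{"linear":[0,0,0],"roll":-1},{"linear":[0,0,0],"roll":-1},{"linear":[0,0,0],"roll":-1}]' | grep -E "pos"
python3 -m jog '[{"linear":[0,0,0],"roll":-1},{"linear":[0,0,0],"roll":-1},{"linear":[0,0,0],"roll":-1},{"linear":[0,0,0],"roll":-1},{"linear":[0,0,0],"roll":-1},{"linear":[0,0,0],"roll":-1},{"linear":[0,0,0],"roll":-1},{"linear":[0,0,0],"roll":-0.8},{"linear":[0,0,0],"roll":0},{"linear":[0,0,0],"roll":0}]'
python3 -m jog '[{"linear":[0.1,-0.3,0],"roll":0},{"linear":[0.1,-0.4,0],"roll":0},{"linear":[0.1,-0.4,0],"roll":0},{"linear":[0.1,-0.3,0],"roll":0},{"linear":[0.1,-0.17,0],"roll":0},{"linear":[0,0,0],"roll":0},{"linear":[0,0,0],"roll":0}]'
```

```text
position: [0.5066, 0.1115, 0.2376]
time_s: 14.37
position: [0.5067, 0.1118, 0.2379]
tool_rot: [[-0.962, 0.272, -0.001], [0.272, 0.962, -0.0], [0.001, -0.0, -1.0]]
ft_force: [-0.6, 0.5, -0.4]
grip_width: 0.0853
gripper_force: 0.0
time_s: 14.95
position: [0.4706, 0.0574, 0.2385]
tool_rot: [[-0.963, 0.27, 0.0], [0.27, 0.963, 0.0], [-0.0, 0.0, -1.0]]
ft_force: [1.3, -0.2, 0.9]
grip_width: 0.0853
gripper_force: 0.0
```

```bash
python3 -m jog '[{"linear":[0.02,0.085,0.3],"roll":0},{"linear":[0,0,0.6],"roll":0},{"linear":[0,0,0.7],"roll":0},{"linear":[0,0,0.7],"roll":0},{"linear":[0,0,0.6],"roll":0},{"linear":[0,0,0.5],"roll":0},{"linear":[0,0,0.3],"roll":0},{"linear":[0,0,0.14],"roll":0},{"linear":[0,0,0],"roll":0},{"linear":[0,0,0],"roll":0}]'
python3 -m jog '[{"linear":[0,0,0],"roll":0},{"linear":[0,0,0],"roll":0},{"linear":[0,0,0],"roll":0},{"linear":[0,0,0],"roll":0},{"linear":[0,0,0],"roll":0},{"linear":[0,0,0],"roll":0},{"linear":[0,0,0],"roll":0},{"linear":[0,0,0],"roll":0},{"linear":[0,0,0],"roll":0},{"linear":[0,0,0],"roll":0},{"linear":[0,0,0],"roll":0},{"linear":[0,0,0],"roll":0}]' -1 40
```

```text
time_s: 15.78
position: [0.4713, 0.0612, 0.0851]
tool_rot: [[-0.963, 0.269, 0.001], [0.269, 0.963, -0.0], [-0.001, 0.0, -1.0]]
ft_force: [-0.0, 0.9, 0.9]
grip_width: 0.0856
gripper_force: 0.0
time_s: 16.78
position: [0.471, 0.061, 0.0851]
tool_rot: [[-0.963, 0.269, 0.001], [0.269, 0.963, -0.0], [-0.001, 0.0, -1.0]]
ft_force: [-1.8, 0.1, 5.6]
grip_width: 0.0229
gripper_force: 39.0
```

```bash
cat > f.py <<'E'
from h import *
s=env.observe();P=np.array(s['position']);R=np.array(s['tool_rot']);f=np.array(s['ft_force'])
print('t%.2f pos %s yaw_y %.2f | force tool x %.1f y %.1f z %.1f'%(s['time_s'],P.round(4),np.degrees(np.arctan2(R[1,1],R[0,1])),*(R.T@f)))
E
python3 -m jog '[{"linear":[0.001,-0.0875,0],"roll":0.286},{"linear":[0.001,-0.0875,0],"roll":0.286},{"linear":[0.001,-0.0875,0],"roll":0.286}]' - >/dev/null; python3 f.py
python3 -m jog '[{"linear":[0,-0.025,0],"roll":0.082},{"linear":[0,-0.025,0],"roll":0.082}]'  >/dev/null; python3 f.py
python3 -m jog '[{"linear":[0,-0.025,0],"roll":0.082},{"linear":[0,-0.025,0],"roll":0.082}]'  >/dev/null; python3 f.py
python3 -m jog '[{"linear":[0,-0.025,0],"roll":0.082}]'  >/dev/null; python3 f.py
```

```text
t17.03 pos [0.4695 0.0508 0.0852] yaw_y 70.01 | force tool x -12.2 y 10.3 z 3.9
t17.20 pos [0.4693 0.0488 0.0852] yaw_y 69.20 | force tool x -9.8 y 7.5 z 3.8
t17.37 pos [0.4692 0.047  0.0851] yaw_y 68.39 | force tool x -8.8 y 4.7 z 4.0
t17.45 pos [0.4692 0.0461 0.0852] yaw_y 67.98 | force tool x -12.8 y 13.1 z 7.5
```

```bash
python3 -m jog '[{"linear":[0,0,0],"roll":0}]'  >/dev/null; python3 f.py
python3 -m jog '[{"linear":[0,0,0],"roll":0}]'  >/dev/null; python3 f.py
```

```text
t17.53 pos [0.469  0.046  0.0852] yaw_y 67.94 | force tool x -10.5 y 6.9 z 5.3
t17.62 pos [0.469  0.046  0.0851] yaw_y 67.95 | force tool x -10.4 y 8.3 z 5.4
```

I had the sense of the lever's rotation backwards: the tangent yaw is 80.3° + (0.25 − v), turning clockwise with v. I release, turn the tool to the right tangent (about 91.5°) and re-grip.

```bash
python3 -m jog '[{"linear":[0,0,0],"roll":0},{"linear":[0,0,0],"roll":0},{"linear":[0,0,0],"roll":0},{"linear":[0,0,0],"roll":0}]' 0.2 >/dev/null; python3 f.py
python3 -m jog '[{"linear":[0,0,0],"roll":-0.9},{"linear":[0,0,0],"roll":-0.95},{"linear":[0,0,0],"roll":-0.95},{"linear":[0,0,0],"roll":-0.95},{"linear":[0,0,0],"roll":-0.95},{"linear":[0,0,0],"roll":0},{"linear":[0,0,0],"roll":0}]'  >/dev/null; python3 f.py
python3 - <<'E'
from h import *
np.set_printoptions(precision=4,suppress=True)
for n in('top','scene'):
    cv2.imwrite(f'pics/{n}5.png',cv2.cvtColor(optics.get_image(n),cv2.COLOR_RGB2BGR));c,a=redc(f'pics/{n}5.png');print(n,c,a)
    if a>10: s=least_squares(lambda p:cylc(*p,n)[0]-c,(.469,.046),diff_step=1e-4,x_scale=.01);print(s.x)
E
```

```text
t17.95 pos [0.4655 0.0462 0.0846] yaw_y 68.04 | force tool x -0.1 y -0.4 z -0.8
t18.53 pos [0.4657 0.0463 0.0847] yaw_y 91.41 | force tool x -0.5 y 0.3 z -0.1
top [nan nan] 0.0
scene [337.1416 169.018 ] 90.53333333333333
[0.4699 0.0438]h.py:25: RuntimeWarning: invalid value encountered in divide
  w*=k; vv,uu=np.mgrid[:400,:640]; return np.array([(w*uu).sum(),(w*vv).sum()])/w.sum(),w.sum()
```

```bash
python3 -m jog '[{"linear":[-0.125,0,0],"roll":0},{"linear":[0,0,0],"roll":0}]' >/dev/null; python3 f.py
python3 -m jog '[{"linear":[0,0,0],"roll":0},{"linear":[0,0,0],"roll":0},{"linear":[0,0,0],"roll":0},{"linear":[0,0,0],"roll":0},{"linear":[0,0,0],"roll":0},{"linear":[0,0,0],"roll":0},{"linear":[0,0,0],"roll":0}]' -1 30 | tail -2; python3 f.py
```

```text
t18.80 pos [0.4718 0.0464 0.0848] yaw_y 91.50 | force tool x 0.0 y 0.3 z 0.3
grip_width: 0.0229
gripper_force: 29.3
t19.38 pos [0.4709 0.0465 0.0848] yaw_y 91.56 | force tool x 0.3 y -0.3 z -1.1
```

```bash
python3 -m jog '[{"linear":[0,-0.025,0],"roll":-0.082},{"linear":[0,-0.025,0],"roll":-0.082}]'  >/dev/null; python3 f.py
python3 -m jog '[{"linear":[0,-0.025,0],"roll":-0.082}]'  >/dev/null; python3 f.py
```

```text
t19.55 pos [0.471  0.0445 0.0848] yaw_y 92.42 | force tool x -0.5 y 2.3 z -2.1
t19.63 pos [0.4711 0.0437 0.0848] yaw_y 92.82 | force tool x -1.2 y 6.2 z -1.2
```

```bash
python3 -m jog '[{"linear":[0,0,0],"roll":0}]'  >/dev/null; python3 f.py
python3 -m jog '[{"linear":[0,-0.0125,0],"roll":-0.04}]'  >/dev/null; python3 f.py
```

```text
t19.72 pos [0.4711 0.0437 0.0848] yaw_y 92.80 | force tool x -0.9 y 4.4 z -1.8
t19.80 pos [0.4711 0.0435 0.0848] yaw_y 92.98 | force tool x -0.4 y 6.3 z -2.3
```

The back stop appears to be touched at (0.4711, 0.0436): resistance rose to 6 N and motion stalled. I use that as v = 0. First full stroke forward, slow at the end.

```bash
cat > f.py <<'E'
from h import *
s=env.observe();P=np.array(s['position']);R=np.array(s['tool_rot']);f=np.array(s['ft_force'])
d=P[:2]-[.6107,.0548];th=np.arctan2(d[1],d[0])%(2*np.pi);t=np.array([np.sin(th),-np.cos(th)]);
print('t%.2f v %.3f r %.1f z %.4f yaw_y %.1f tan %.1f | F tangent %.1f radial %.1f z %.1f'%(s['time_s'],np.radians(184.6)-th,1e3*np.hypot(*d),P[2],np.degrees(np.arctan2(R[1,1],R[0,1])),np.degrees(th)-90,f[:2]@t,f[:2]@d/np.hypot(*d),f[2]))
E
python3 f.py
python3 -m jog '[{"linear":[0.001,0.14,0],"roll":0.458},{"linear":[0.001,0.14,0],"roll":0.458},{"linear":[0.001,0.14,0],"roll":0.458},{"linear":[0.001,0.14,0],"roll":0.458},{"linear":[0.001,0.14,0],"roll":0.458}]' >/dev/null; python3 f.py
python3 -m jog '[{"linear":[0.001,0.14,0],"roll":0.458},{"linear":[0.001,0.14,0],"roll":0.458},{"linear":[0.001,0.14,0],"roll":0.458},{"linear":[0.001,0.14,0],"roll":0.458},{"linear":[0.001,0.14,0],"roll":0.458}]' >/dev/null; python3 f.py
```

```text
t19.80 v -0.001 r 140.0 z 0.0848 yaw_y 93.0 tan 94.6 | F tangent 6.3 radial -0.6 z 2.3
t20.22 v 0.195 r 140.4 z 0.0848 yaw_y 81.5 tan 83.4 | F tangent -0.4 radial 0.6 z 2.9
t20.63 v 0.395 r 140.8 z 0.0848 yaw_y 70.0 tan 71.9 | F tangent 0.5 radial 4.4 z 5.6
```

```bash
python3 -m jog '[{"linear":[0.02,0.06,0],"roll":0.2},{"linear":[0.01,0.06,0],"roll":0.2},{"linear":[0,0.03,0],"roll":0.1}]' >/dev/null; python3 f.py
python3 -m jog '[{"linear":[0,0.03,0],"roll":0.1}]' >/dev/null; python3 f.py
python3 -m jog '[{"linear":[0,0.03,0],"roll":0.1}]' >/dev/null; python3 f.py
python3 -m jog '[{"linear":[0,0.03,0],"roll":0.1}]' >/dev/null; python3 f.py
```

```text
t20.88 v 0.439 r 140.8 z 0.0848 yaw_y 67.6 tan 69.5 | F tangent -0.6 radial 1.6 z 3.5
t20.97 v 0.447 r 140.9 z 0.0848 yaw_y 67.1 tan 69.0 | F tangent -0.6 radial 1.0 z 2.7
t21.05 v 0.455 r 140.9 z 0.0848 yaw_y 66.6 tan 68.5 | F tangent -1.1 radial 2.0 z 3.5
t21.13 v 0.464 r 140.9 z 0.0848 yaw_y 66.1 tan 68.0 | F tangent -0.5 radial 1.7 z 4.6
```

```bash
python3 -m jog '[{"linear":[0,0.03,0],"roll":0.1},{"linear":[0,0.015,0],"roll":0.05}]' >/dev/null; python3 f.py
python3 -m jog '[{"linear":[-0.009,-0.14,0],"roll":-0.458},{"linear":[-0.009,-0.14,0],"roll":-0.458},{"linear":[-0.009,-0.14,0],"roll":-0.458},{"linear":[-0.009,-0.14,0],"roll":-0.458},{"linear":[-0.009,-0.14,0],"roll":-0.458},{"linear":[-0.009,-0.14,0],"roll":-0.458}]' >/dev/null; python3 f.py
python3 -m jog '[{"linear":[-0.009,-0.14,0],"roll":-0.458},{"linear":[-0.009,-0.14,0],"roll":-0.458},{"linear":[-0.009,-0.14,0],"roll":-0.458},{"linear":[-0.007,-0.11,0],"roll":-0.36},{"linear":[-0.007,-0.08,0],"roll":-0.26}]' >/dev/null; python3 f.py
```

```text
t21.30 v 0.477 r 140.9 z 0.0848 yaw_y 65.3 tan 67.3 | F tangent 0.6 radial 3.0 z 4.3
t21.80 v 0.237 r 140.4 z 0.0848 yaw_y 79.2 tan 81.0 | F tangent 1.6 radial 0.9 z 2.9
t22.22 v 0.062 r 140.1 z 0.0848 yaw_y 89.1 tan 91.1 | F tangent 2.1 radial 2.3 z 4.9
```

```bash
python3 -m jog '[{"linear":[-0.004,-0.07,0],"roll":-0.23},{"linear":[-0.002,-0.04,0],"roll":-0.13},{"linear":[0,0,0],"roll":0}]' >/dev/null; python3 f.py
python3 -m jog '[{"linear":[0.003,0.14,0],"roll":0.458},{"linear":[0.003,0.14,0],"roll":0.458},{"linear":[0.003,0.14,0],"roll":0.458},{"linear":[0.003,0.14,0],"roll":0.458},{"linear":[0.003,0.14,0],"roll":0.458},{"linear":[0.003,0.14,0],"roll":0.458},{"linear":[0.003,0.14,0],"roll":0.458},{"linear":[0.003,0.14,0],"roll":0.458},{"linear":[0.003,0.14,0],"roll":0.458},{"linear":[0.003,0.13,0],"roll":0.42}]' >/dev/null; python3 f.py
python3 -m jog '[{"linear":[0.001,0.03,0],"roll":0.1},{"linear":[0.001,0.03,0],"roll":0.1},{"linear":[0.001,0.03,0],"roll":0.1}]' >/dev/null; python3 f.py
python3 -m jog '[{"linear":[0.001,0.03,0],"roll":0.1}]' >/dev/null; python3 f.py
python3 -m jog '[{"linear":[0.001,0.03,0],"roll":0.1}]' >/dev/null; python3 f.py
```

```text
t22.47 v 0.030 r 140.1 z 0.0848 yaw_y 90.9 tan 92.9 | F tangent 0.3 radial 1.8 z 5.0
t23.30 v 0.430 r 140.8 z 0.0848 yaw_y 68.0 tan 69.9 | F tangent -0.7 radial 2.7 z 5.8
t23.55 v 0.454 r 140.9 z 0.0847 yaw_y 66.6 tan 68.6 | F tangent -2.2 radial 4.1 z 5.9
t23.63 v 0.462 r 140.9 z 0.0847 yaw_y 66.1 tan 68.1 | F tangent -0.6 radial 3.8 z 6.1
t23.72 v 0.471 r 140.9 z 0.0847 yaw_y 65.6 tan 67.6 | F tangent -1.0 radial 4.2 z 6.6
```

```bash
python3 -m jog '[{"linear":[0.01,0.02,-0.02],"roll":0.065}]' >/dev/null; python3 f.py
python3 -m jog '[{"linear":[-0.008,-0.14,0],"roll":-0.458},{"linear":[-0.008,-0.14,0],"roll":-0.458},{"linear":[-0.008,-0.14,0],"roll":-0.458},{"linear":[-0.008,-0.14,0],"roll":-0.458},{"linear":[-0.008,-0.14,0],"roll":-0.458},{"linear":[-0.008,-0.14,0],"roll":-0.458},{"linear":[-0.008,-0.14,0],"roll":-0.458},{"linear":[-0.008,-0.14,0],"roll":-0.458},{"linear":[-0.008,-0.14,0],"roll":-0.458},{"linear":[-0.006,-0.13,0],"roll":-0.42},{"linear":[-0.006,-0.11,0],"roll":-0.36},{"linear":[-0.005,-0.06,0],"roll":-0.2}]' >/dev/null; python3 f.py
python3 -m jog '[{"linear":[0.003,0.14,0],"roll":0.458},{"linear":[0.003,0.14,0],"roll":0.458},{"linear":[0.003,0.14,0],"roll":0.458},{"linear":[0.003,0.14,0],"roll":0.458},{"linear":[0.003,0.14,0],"roll":0.458},{"linear":[0.003,0.14,0],"roll":0.458},{"linear":[0.003,0.14,0],"roll":0.458},{"linear":[0.003,0.14,0],"roll":0.458},{"linear":[0.003,0.14,0],"roll":0.458},{"linear":[0.003,0.13,0],"roll":0.42}]' >/dev/null; python3 f.py
python3 -m jog '[{"linear":[0.001,0.03,0],"roll":0.1},{"linear":[0.001,0.03,0],"roll":0.1}]' >/dev/null; python3 f.py
python3 -m jog '[{"linear":[0.001,0.03,0],"roll":0.1}]' >/dev/null; python3 f.py
python3 -m jog '[{"linear":[0.001,0.03,0],"roll":0.1}]' >/dev/null; python3 f.py
python3 -m jog '[{"linear":[0.001,0.03,0],"roll":0.1}]' >/dev/null; python3 f.py
```

```text
t23.80 v 0.476 r 140.9 z 0.0849 yaw_y 65.3 tan 67.3 | F tangent -0.9 radial -4.9 z -12.0
t24.80 v 0.030 r 140.1 z 0.0849 yaw_y 90.9 tan 92.9 | F tangent 2.0 radial -4.5 z -9.4
t25.63 v 0.426 r 140.9 z 0.0848 yaw_y 68.0 tan 70.2 | F tangent -4.4 radial -3.5 z -7.1
t25.80 v 0.441 r 140.9 z 0.0849 yaw_y 67.1 tan 69.3 | F tangent -5.0 radial -4.5 z -8.4
t25.88 v 0.449 r 140.9 z 0.0849 yaw_y 66.7 tan 68.9 | F tangent -3.5 radial -3.2 z -8.7
t25.97 v 0.457 r 140.9 z 0.0848 yaw_y 66.1 tan 68.4 | F tangent -4.1 radial -3.3 z -7.9
t26.05 v 0.465 r 140.9 z 0.0848 yaw_y 65.6 tan 68.0 | F tangent -4.1 radial -4.8 z -8.8
```

```bash
python3 -m jog '[{"linear":[-0.006,0.025,0.012],"roll":0.08}]' >/dev/null; python3 f.py
python3 -m jog '[{"linear":[0,0.02,0],"roll":0.065}]' >/dev/null; python3 f.py
python3 -m jog '[{"linear":[-0.008,-0.14,0],"roll":-0.458},{"linear":[-0.008,-0.14,0],"roll":-0.458},{"linear":[-0.008,-0.14,0],"roll":-0.458},{"linear":[-0.008,-0.14,0],"roll":-0.458},{"linear":[-0.008,-0.14,0],"roll":-0.458},{"linear":[-0.008,-0.14,0],"roll":-0.458},{"linear":[-0.008,-0.14,0],"roll":-0.458},{"linear":[-0.008,-0.14,0],"roll":-0.458},{"linear":[-0.008,-0.14,0],"roll":-0.458},{"linear":[-0.006,-0.13,0],"roll":-0.42},{"linear":[-0.006,-0.11,0],"roll":-0.36},{"linear":[-0.005,-0.06,0],"roll":-0.2}]' >/dev/null; python3 f.py
```

```text
t26.13 v 0.473 r 140.9 z 0.0848 yaw_y 65.2 tan 67.5 | F tangent -5.9 radial 1.9 z 3.0
t26.22 v 0.479 r 141.0 z 0.0848 yaw_y 64.9 tan 67.2 | F tangent -5.6 radial -1.6 z -2.1
t27.22 v 0.038 r 140.1 z 0.0849 yaw_y 90.4 tan 92.4 | F tangent 1.7 radial -3.8 z -7.7
```

Stroke 3 ended about 5 N above the easy ones (−0.7 → −5.7), short of the 6 N needed. So one more stroke, watched at the end.

```bash
python3 -m jog '[{"linear":[-0.002,-0.03,0.004],"roll":-0.1},{"linear":[0,0,0],"roll":0}]' >/dev/null; python3 f.py
python3 -m jog '[{"linear":[0.003,0.14,0],"roll":0.458},{"linear":[0.003,0.14,0],"roll":0.458},{"linear":[0.003,0.14,0],"roll":0.458},{"linear":[0.003,0.14,0],"roll":0.458},{"linear":[0.003,0.14,0],"roll":0.458},{"linear":[0.003,0.14,0],"roll":0.458},{"linear":[0.003,0.14,0],"roll":0.458}]' >/dev/null; python3 f.py
python3 -m jog '[{"linear":[0.003,0.14,0],"roll":0.458},{"linear":[0.003,0.14,0],"roll":0.458},{"linear":[0.003,0.13,0],"roll":0.42},{"linear":[0.001,0.03,0],"roll":0.1}]' >/dev/null; python3 f.py
python3 -m jog '[{"linear":[0.001,0.03,0],"roll":0.1}]' >/dev/null; python3 f.py
python3 -m jog '[{"linear":[0.001,0.03,0],"roll":0.1}]' >/dev/null; python3 f.py
python3 -m jog '[{"linear":[0.001,0.03,0],"roll":0.1}]' >/dev/null; python3 f.py
```

```text
t27.38 v 0.030 r 140.1 z 0.0849 yaw_y 90.9 tan 92.9 | F tangent 0.5 radial -5.7 z -6.6
t27.97 v 0.305 r 140.6 z 0.0848 yaw_y 74.8 tan 77.1 | F tangent -7.5 radial -3.3 z -5.0
t28.30 v 0.430 r 140.9 z 0.0848 yaw_y 67.6 tan 69.9 | F tangent -8.0 radial -3.8 z -4.1
t28.38 v 0.437 r 140.9 z 0.0848 yaw_y 67.2 tan 69.6 | F tangent -7.4 radial -3.6 z -3.4
t28.47 v 0.444 r 140.9 z 0.0848 yaw_y 66.7 tan 69.1 | F tangent -7.2 radial -2.7 z -3.0
t28.55 v 0.453 r 141.0 z 0.0848 yaw_y 66.2 tan 68.7 | F tangent -8.4 radial -3.3 z -3.7
```

```bash
python3 -m jog '[{"linear":[0.001,0.03,0],"roll":0.1}]' >/dev/null; python3 f.py
python3 -m jog '[{"linear":[0.001,0.03,0],"roll":0.1}]' >/dev/null; python3 f.py
python3 -m jog '[{"linear":[0,0.02,0],"roll":0.065}]' >/dev/null; python3 f.py
python3 -m jog '[{"linear":[0,0,0],"roll":0}]' >/dev/null; python3 f.py
```

```text
t28.63 v 0.461 r 141.0 z 0.0848 yaw_y 65.7 tan 68.2 | F tangent -7.9 radial -2.4 z -3.5
t28.72 v 0.469 r 141.0 z 0.0848 yaw_y 65.2 tan 67.7 | F tangent -8.3 radial -3.0 z -3.2
t28.80 v 0.475 r 141.0 z 0.0848 yaw_y 64.9 tan 67.4 | F tangent -7.6 radial -2.8 z -3.4
t28.88 v 0.475 r 141.0 z 0.0848 yaw_y 64.9 tan 67.4 | F tangent -7.6 radial -4.0 z -2.5
```

Stroke 4 ended about 7 N heavier (−0.75 → −7.8), which is inside 6–11 N, so I stop pumping. Ease the lever back.

```bash
python3 -m jog '[{"linear":[-0.008,-0.14,0],"roll":-0.458},{"linear":[-0.008,-0.14,0],"roll":-0.458},{"linear":[-0.008,-0.14,0],"roll":-0.458},{"linear":[-0.008,-0.14,0],"roll":-0.458},{"linear":[-0.008,-0.14,0],"roll":-0.458},{"linear":[-0.008,-0.14,0],"roll":-0.458},{"linear":[-0.008,-0.14,0],"roll":-0.458},{"linear":[-0.008,-0.14,0],"roll":-0.458},{"linear":[-0.008,-0.14,0],"roll":-0.458},{"linear":[-0.006,-0.13,0],"roll":-0.42},{"linear":[-0.006,-0.11,0],"roll":-0.36},{"linear":[-0.005,-0.06,0],"roll":-0.2}]' >/dev/null; python3 f.py
python3 -m jog '[{"linear":[-0.002,-0.04,0],"roll":-0.13},{"linear":[-0.001,-0.03,0],"roll":-0.1},{"linear":[0,-0.01,0],"roll":-0.03}]' >/dev/null; python3 f.py
python3 -m jog '[{"linear":[0,-0.015,0],"roll":-0.05}]' >/dev/null; python3 f.py
```

```text
t29.88 v 0.038 r 140.1 z 0.0849 yaw_y 90.4 tan 92.5 | F tangent 2.1 radial -5.6 z -7.5
t30.13 v 0.017 r 140.1 z 0.0849 yaw_y 91.7 tan 93.7 | F tangent 1.7 radial -7.1 z -7.9
t30.22 v 0.013 r 140.1 z 0.0849 yaw_y 91.9 tan 93.9 | F tangent 1.8 radial -5.7 z -7.8
```

```bash
python3 -m jog '[{"linear":[-0.01,-0.015,0.006],"roll":-0.05}]' >/dev/null; python3 f.py
python3 -m jog '[{"linear":[0,-0.015,0],"roll":-0.05}]' >/dev/null; python3 f.py
python3 -m jog '[{"linear":[0,-0.01,0],"roll":-0.03}]' >/dev/null; python3 f.py
```

```text
t30.30 v 0.009 r 140.0 z 0.0848 yaw_y 92.2 tan 94.1 | F tangent 1.4 radial -1.4 z -0.5
t30.38 v 0.005 r 140.1 z 0.0848 yaw_y 92.4 tan 94.3 | F tangent 3.0 radial -3.9 z -3.5
t30.47 v 0.003 r 140.1 z 0.0848 yaw_y 92.6 tan 94.4 | F tangent 4.7 radial -4.9 z -3.4
```

At the back stop (4.7 N, v ≈ 0.003). Let go and rise.

```bash
python3 -m jog '[{"linear":[0,0,0],"roll":0},{"linear":[0,0,0],"roll":0},{"linear":[0,0,0],"roll":0},{"linear":[0,0,0],"roll":0},{"linear":[0,0,0],"roll":0},{"linear":[0,0,0],"roll":0}]' 0.5 | tail -2; python3 f.py
python3 -m jog '[{"linear":[0,0,-0.2],"roll":0},{"linear":[0,0,-0.5],"roll":0},{"linear":[0,0,-0.8],"roll":0},{"linear":[0,0,-0.8],"roll":0},{"linear":[0,0,-0.8],"roll":0},{"linear":[0,0,-0.5],"roll":0},{"linear":[0,0,-0.2],"roll":0},{"linear":[0,0,0],"roll":0},{"linear":[0,0,0],"roll":0}]' >/dev/null; python3 f.py
python3 -m jog '[{"linear":[0,0.7,0],"roll":0},{"linear":[0,0.9,0],"roll":0},{"linear":[0,0.9,0],"roll":0},{"linear":[0,0.9,0],"roll":0},{"linear":[0,0.7,0],"roll":0},{"linear":[0,0,0],"roll":0},{"linear":[0,0,0],"roll":0}]' >/dev/null
python3 - <<'E'
from h import *
np.set_printoptions(precision=4,suppress=True)
for n in('top','scene'):
    cv2.imwrite(f'pics/{n}6.png',cv2.cvtColor(optics.get_image(n),cv2.COLOR_RGB2BGR));c,a=redc(f'pics/{n}6.png');print(n,c,a)
    s=least_squares(lambda p:cylc(*p,n)[0]-c,(.469,.046),diff_step=1e-4,x_scale=.01);print(s.x)
g=[cv2.cvtColor(cv2.imread(f'pics/scene{i}.png'),cv2.COLOR_BGR2GRAY) for i in(4,6)]
for i,r in zip((4,6),g): print(i); [print(v,*[f'{x:3d}' for x in r[v,246:302]]) for v in(216,219,222)]
E
```

```text
grip_width: 0.064
gripper_force: 0.0
t30.97 v -0.000 r 140.5 z 0.0847 yaw_y 92.6 tan 94.6 | F tangent -0.4 radial -0.1 z -0.3
t31.72 v 0.000 r 140.8 z 0.2359 yaw_y 92.6 tan 94.6 | F tangent 0.7 radial -1.2 z -0.5
top [281.1309 256.0687] 56.28333333333333
[0.4738 0.0438]
scene [337.1562 168.4556] 97.75
[0.4673 0.0437]
4
216  34  32  33  38  57  77  91 100 112 124 129 130 130 129 130 130 131 131 131 131 127 117 106 108 120 129 132 133 133 132 133 132 132 132 132 133 128 118 103  94  92  88  77  70  81  90  83  71  60  50  45  47  52  54  54  53
219  45  43  43  47  56  74  87  96 107 123 129 130 130 130 129 131 131 131 131 132 129 122 110 108 117 128 132 132 132 132 132 131 132 132 131 131 128 120 106  96  90  82  71  74  88  91  80  71  69  68  68  75  81  86  86  79
222  57  58  59  60  61  60  62  76 100 118 127 130 129 130 130 131 130 131 130 131 128 122 111 104 113 126 131 132 133 132 133 133 132 131 132 132 129 121 108  97  91  86  74  66  77  82  75  69  64  57  46  44  42  46  48  52
6
216  33  32  35  39  58  82 104 119 127 128 130 130 130 130 131 130 132 131 130 130 130 130 131 131 130 130 130 130 130 132 131 131 129 123 105  79  69  79  80  74  65  58  53  51  55  59  63  66  64  60  52  45  51  64  83  92
219  45  43  43  44  55  77  98 114 126 129 129 129 129 129 130 130 130 131 132 132 130 130 130 131 131 131 131 131 131 132 130 130 129 123 104  76  70  78  78  73  68  64  60  59  60  62  63  62  59  50  44  57  75  87  93  94
222  57  59  60  61  59  62  72  97 119 129 130 130 129 130 128 129 131 130 130 130 130 130 129 130 131 131 131 132 132 131 130 130 129 125 111  85  74  82  81  72  65  54  46  44  46  47  47  47  44  41  40  56  72  80  84  84
```

The images confirm it: the gap line between the halves is gone, the jaw sits against half_b, and the handle is at the back stop (y = 0.0437). Handing in.

```bash
python3 -c "
from rig import env
print(env.close_job())"
```

```text
the job is handed in; nothing more can be done
None
```

The mould is closed and the job handed in: half_b stands in the clamp, hollow side to half_a. Four full strokes took the handle force about 7 N above the easy strokes, and the lever is back at its stop and released. The first easing-back was made with the tool turned the wrong way and put up to about 13 N on the handle before I re-gripped.

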